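# Present a notched glass filter plate label up

## Robot

A 7-joint arm with a two-finger parallel gripper is mounted at the origin on a cart in front of the work surface, level with it; the furniture and walls round the work are solid. World frame = base frame: x ahead of the robot, y to its left, z up, the work surface at z = 0. Lengths are in m, angles in rad, forces in N, time in s.
With the tool pointing down it reaches from about 0.425 to 0.925 m from the base axis. Payload 6.8 kg.
Tool frame: the origin (TCP) lies midway between the tips of the shut fingers; the grasp point (between the pads) lies 19 mm behind it; z points along the fingers, y is the line along which they close (so a half turn about z gives the same grasp; the last joint's range is limited). The gripper opens to 85 mm and grips with 20 to 120 N. Pads are 22 mm wide; open, the fingers measure 114 mm over their backs; the gripper's body (76 mm by 85 mm) begins 54 mm behind the grasp point. The pads swing forward as they close: fully open they stand 13 mm farther back than shut.
Start: joints at [1.065, 0.477, 0.022, 1.555, -0.011, 1.109, -0.083], TCP at [0.261, -0.622, 0.231] pointing down, gripper open.
Joint ranges: [-2.96, 2.96], [-0.34, 2.1], [-1.41, 1.46], [0.24, 2.44], [-1.37, 4.51], [0.17, 1.92], [-2.96, 2.96]. Speed limits (rad/s): [2.39, 2.39, 3.14, 3.14, 3.14, 3.14, 3.14].

## Interface

Orientations are given as a unit quaternion [w, x, y, z].
In Python, from station import bot gives the robot as it stands.
- The arm moves only by the tool jog_arm, never from a script. Its argument "rows" is a list of rows, each an object of numbers: "fingers": the finger opening in mm, from 0 to 85.4; "x", "y", "z": the shift along the tool's x, y, z in mm; "ax", "ay", "az": the turn, a rotation vector about the tool's x, y, z in degrees. A call has exactly 8 rows; each row shifts and turns the commanded pose from where the row before left it, along the tool's axes as they then stand; what a row does not reach is not made up. A row lasts 1/10 s, in which the tool goes at most 50 mm and 8.59 degrees, less where a joint would pass 70% of its speed; a pose out of reach is approached as far as the arm can. A call with a gripper value outside its range is refused whole. The fingers move at their own pace and stop on an object; "force" is the grip in N (left out, the last holds). Time passes only in rows, so rows that do not move let the fingers close, or fill a call up. It gives the time, the measured TCP pose, the force, the opening and the grip force at its end, in the units of the state.
- bot.get_obs(): the state, without advancing time (a new reading comes with each control period).
- bot.read_camera(name): name is "scene" or "side" or "wrist"; returns a dict with "pixels" (420x560x3 uint8, red, green, blue), "vertical_fov" (degrees; the focal length in pixels is half the picture's height over the tangent of half this angle, whatever the lens; pixels are square), "cx", "cy" (the principal point, pixels), "world_from_camera" (4x4, takes a point from camera to world coordinates). Camera axes: x right, y down, z forward; pixel columns grow to the right and rows downward; lengths in m; the calibration is good to about 2 mm. A picture is of the moment at which its call begins. There is no depth.
- bot.hand_in(): hands the job in; it is judged then, once.
The state is a dict: "t": time; "q": joint angles; "joint_vel": joint speeds; "joint_torque": joint torques, N m; "eef_pos": TCP position; "tool_rot": TCP orientation; "contact_force": force on the tool from outside, world axes, zero at the start; "torque": the same for the moment, N m; "gripper_width": opening from 0.0 (shut) to 1.0 (fully open); "grasp_force": force on a finger pad.
Only numpy, scipy, OpenCV 4.12 (cv2) and the standard library are available. Lean on these libraries where they do the work, as an engineer would, in place of code of your own. Each camera call takes 0.05 s, during which the arm holds its last target. There are 200 camera calls.

## Task

Find the frosted end of the glass plate in the slotted stand by its notched corner, take the plate by its clear end without the fingers touching the frosted end, and lift it out. Tip the plate from upright to a slant, at least halfway over to flat, so that the label face looks upward, and hold the label still about 10 cm above the round mark on the cork pad. Finish while still holding it there, and leave everything else on the bench alone.

Things in the scene. Friction and masses are not known exactly. Their poses are not given: they have to be found in the camera images.
- plate: glass plate 110x8x60 mm (x,y,z), about 110 g, upright on its long edge in the stand (top 42 mm above its rim), heading any. Origin: middle of its lower edge. x runs toward the frosted end, y out of the label face, z up to the upper edge. Clear greenish end x -55 to +15 mm, white frosted end +15 to +55. Facing the label with the notched edge uppermost, the frosted end is on the left
- label_end: the white frosted 40 mm of the plate (same frame, fixed to it); fingers must not touch it. Both its faces look frosted; only the +y face bears the label
- label (a point): centre of the blue-framed white paper label (26x34 mm) on the label face, at x +33, y +4, z +26 mm in the plate's frame
- notch (a point): the square 12x12 mm notch cut out of the corner at the frosted end's upper edge, at x +49, y 0, z +54 mm in the plate's frame
- stand: blue-painted metal slotted stand fixed to the bench, 132x50 mm, rim 26 mm high; the slot runs along its x, 112 mm long and 10 mm wide, floor at 8 mm. Origin: centre of its underside. The plate is lifted straight up out of it
- reading_pad: cork pad fixed to the bench, 120x90x4 mm, with a white disc ringed in black, 66 mm across, in the middle. Origin: centre of its underside
- pad_mark (a point): centre of the round mark, on the top of the cork pad, 4 mm above the bench
- ring_gauge: grey steel ring lying flat, 52 mm across, 14 mm high; a bystander, to be left where it is
- screwdriver: screwdriver with a black handle, 132 mm long, lying on the bench; a bystander, to be left where it is
- tool_vise: small grey tool vise, 46x112x36 mm; a bystander, to be left where it is
- parts_tub: clear round tub with white parts in it, 62 mm across, 34 mm high; a bystander, to be left where it is
- pen_blue: pale pen, 145 mm long, lying near the front edge; a bystander, to be left where it is
- tweezers_bent: black bent tweezers, 118 mm long, lying near the front edge; a bystander, to be left where it is
Not all that is in view belongs to the job. Of the things shaped like the plate, the glass one is meant.

How it is judged:
By the outcome, as a careful person would: the job done as asked, in the order asked, and still so for the second after the job is handed in, while the arm keeps its last pose, push and grip.
It also fails if it takes over 38 s, if anything falls off the work surface, if the arm or the gripper's body presses on something with over 40 N, if the wrist force passes 120 N, or if a joint passes its speed limit or range.

## Working session

There is one attempt and no reset: what is moved stays moved. The work goes in short steps, Python scripts to look and compute and a tool call to move; the robot and the scene stay as the last step left them, time stands still between calls to the robot, and variables do not carry over. Pictures are saved under pics/ and viewed, at most 10 in all, crops included, and the job is handed in when it is done.

Besides the shell and the picture viewer there is one more tool, called after ">>>" as name(argument=value, ...) on one line, values as JSON. jog_arm: Moves the arm, as the interface text tells. Its arguments: {"type":"object","properties":{"rows":{"type":"array","items":{"type":"object","properties":{"fingers":{"type":"number"},"x":{"type":"number"},"y":{"type":"number"},"z":{"type":"number"},"ax":{"type":"number"},"ay":{"type":"number"},"az":{"type":"number"}}}},"force":{"type":"number"}},"required":["rows"]}

```bash
mkdir -p pics; python3 - <<'E'
from station import bot
import cv2,numpy as np,pickle
d={}
for n in ("scene","side","wrist"):
    c=bot.read_camera(n); d[n]=c
    cv2.imwrite(f"pics/{n}0.png",c["pixels"][:,:,::-1])
    print(n,c["vertical_fov"],c["cx"],c["cy"],np.round(c["world_from_camera"],3).tolist())
pickle.dump(d,open("c0.pkl","wb"))
o=bot.get_obs();print(o["t"],o["eef_pos"],o["tool_rot"])
E
```

```text
scene 42.930140016912446 278.87267628124675 198.16145410795292 [[0.792, -0.25, 0.557, -0.094], [-0.61, -0.286, 0.739, -0.883], [-0.026, -0.925, -0.379, 0.533], [0.0, 0.0, 0.0, 1.0]]
side 46.149143884372165 281.1501391760389 205.14600729558182 [[-0.912, -0.228, 0.341, 0.146], [-0.41, 0.501, -0.762, 0.859], [0.002, -0.835, -0.55, 0.698], [0.0, 0.0, 0.0, 1.0]]
wrist 67.42682383263507 278.0619270202141 206.42845525692883 [[0.387, -0.884, -0.261, 0.327], [-0.922, -0.372, -0.109, -0.595], [-0.0, 0.283, -0.959, 0.373], [0.0, 0.0, 0.0, 1.0]]
0.15 [ 0.26128914 -0.62190623  0.23056493] [-6.57002898e-04  9.80287691e-01  1.97574228e-01 -1.87290401e-04]
```

View pics/scene0.png

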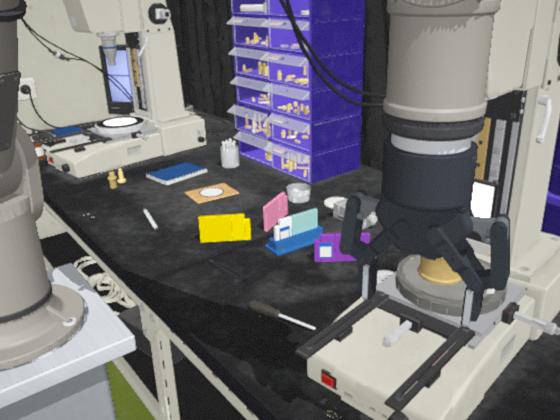

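View pics/side0.png

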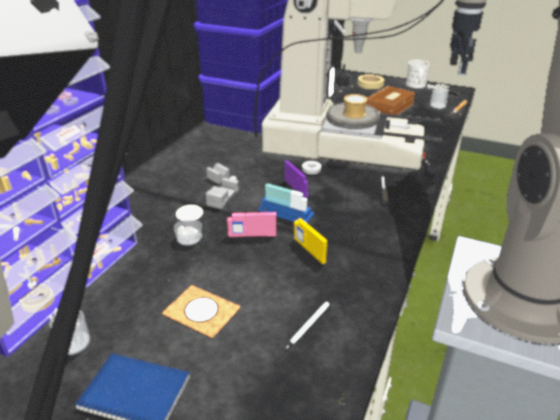

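The scene view shows the glass plate in the blue stand at about (297,228), with its frosted end on the left. The pad mark is at (212,192). In the side view the plate is at (287,200) and the mark at (201,309). I'll zoom in on both.

```bash
cat > h.py <<'E'
import numpy as np,cv2
def ray(c,u,v):
    f=210/np.tan(np.radians(c["vertical_fov"]/2));T=c["world_from_camera"]
    d=T[:3,:3]@np.array([(u-c["cx"])/f,(v-c["cy"])/f,1]);return T[:3,3],d
def onz(c,u,v,z):
    o,d=ray(c,u,v);return o+d*(z-o[2])/d[2]
def tri(c1,p1,c2,p2):
    A=np.zeros((3,3));b=np.zeros(3)
    for c,p in((c1,p1),(c2,p2)):
        o,d=ray(c,*p);d=d/np.linalg.norm(d);M=np.eye(3)-np.outer(d,d);A+=M;b+=M@o
    return np.linalg.solve(A,b)
def proj(c,X):
    T=np.linalg.inv(c["world_from_camera"]);p=T[:3,:3]@X+T[:3,3];f=210/np.tan(np.radians(c["vertical_fov"]/2))
    return c["cx"]+f*p[0]/p[2],c["cy"]+f*p[1]/p[2]
E
python3 - <<'E'
import pickle,cv2,numpy as np
from h import *
d=pickle.load(open("c0.pkl","rb"))
a=d["scene"]["pixels"][185:265,250:345];b=d["side"]["pixels"][165:245,245:340]
im=np.vstack([cv2.resize(x,None,fx=6,fy=6,interpolation=cv2.INTER_CUBIC)[:,:] for x in(a,b)])
im=np.hstack([im[:480],im[480:]]);im=cv2.resize(im,(800,int(im.shape[0]*800/im.shape[1])))
cv2.imwrite("pics/zoom.png",im[:,:,::-1])
for n,p in(("scene",(212,192)),("side",(201,309))): print(n,onz(d[n],*p,.004))
print(onz(d["scene"],297,236,.026),onz(d["side"],287,210,.026))
E
```

```text
scene [0.57316339 0.30278386 0.004     ]
side [0.56849338 0.29541142 0.004     ]
[ 0.54998306 -0.08877006  0.026     ] [ 0.54165286 -0.05824851  0.026     ]
```

View pics/zoom.png

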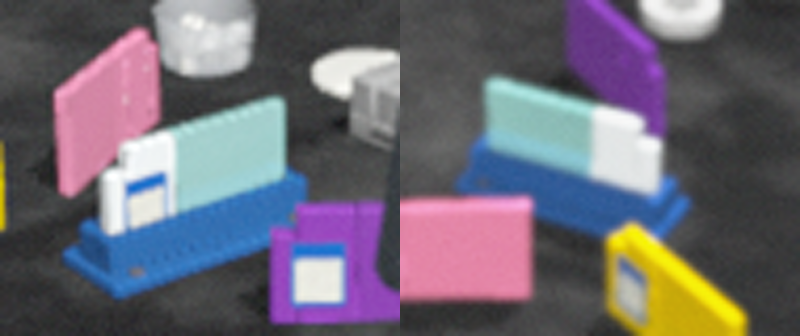

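The scene zoom shows the notch at the upper left and the label facing the scene camera. The side zoom shows the plain back, with the notch at the right.

```bash
python3 - <<'E'
import pickle
from h import *
d=pickle.load(open("c0.pkl","rb"));s,e=d["scene"],d["side"]
P={}
for n,a,b in(("clear",(317.2,208.3),(265.7,183.5)),("bound",(291.6,215.9),(290.6,190.4)),("notch",(279,219),(302.5,192.8))):
    P[n]=tri(s,a,e,b);print(n,P[n],onz(s,*a,.068),onz(e,*b,.068))
for M in ((onz(s,291.6,215.9,.068)-onz(s,317.2,208.3,.068)),(onz(e,290.6,190.4,.068)-onz(e,265.7,183.5,.068)),P["notch"]-P["clear"]):
    print(np.linalg.norm(M[:2]),np.degrees(np.arctan2(M[1],M[0])))
print(tri(s,(212,192),e,(201,309)))
from station import bot
from scipy.spatial.transform import Rotation as R
q=bot.get_obs()["tool_rot"];print(R.from_quat(np.roll(q,-1)).as_matrix().round(3))
w=d["wrist"]["world_from_camera"];print(w[:3,3]-bot.get_obs()["eef_pos"])
E
```

```text
clear [ 0.61119942 -0.08368244  0.07078756] [ 0.61640127 -0.07827281  0.068     ] [ 0.6126271  -0.08720144  0.068     ]
bound [ 0.54262422 -0.07962036  0.07104465] [ 0.54869944 -0.07315068  0.068     ] [ 0.54326221 -0.08282771  0.068     ]
notch [ 0.51070248 -0.07795528  0.07308996] [ 0.51877317 -0.06818197  0.068     ] [ 0.51272092 -0.08458989  0.068     ]
0.06789531498882152 175.6733991020726
0.0695026446017242 176.39204944018806
0.1006600036717552 176.73833631128656
[0.56852939 0.2964079  0.00620329]
[[ 0.922  0.387 -0.001]
 [ 0.387 -0.922  0.001]
 [-0.    -0.001 -1.   ]]
[0.06536393 0.02729609 0.14291322]
```

>>> jog_arm(rows=[{"fingers": 45,"x": 12,"y": -18},{"x": 24,"y": -36},{"x": 24,"y": -36},{"x": 24,"y": -36},{"x": 24,"y": -36},{"x": 24,"y": -36},{"x": 24,"y": -36},{"x": 15,"y": -20}], force=60)

```text
invalid input
```

>>> jog_arm(rows=[{"fingers": 45,"x": 12,"y": -18,"z": 0,"ax": 0,"ay": 0,"az": 0},{"fingers": 45,"x": 24,"y": -36,"z": 0,"ax": 0,"ay": 0,"az": 0},{"fingers": 45,"x": 24,"y": -36,"z": 0,"ax": 0,"ay": 0,"az": 0},{"fingers": 45,"x": 24,"y": -36,"z": 0,"ax": 0,"ay": 0,"az": 0},{"fingers": 45,"x": 24,"y": -36,"z": 0,"ax": 0,"ay": 0,"az": 0},{"fingers": 45,"x": 24,"y": -36,"z": 0,"ax": 0,"ay": 0,"az": 0},{"fingers": 45,"x": 24,"y": -36,"z": 0,"ax": 0,"ay": 0,"az": 0},{"fingers": 45,"x": 15,"y": -20,"z": 0,"ax": 0,"ay": 0,"az": 0}], force=60)

```text
t: 0.95
eef_pos: [0.3209, -0.3185, 0.2311]
tool_rot: [-0.0, 0.98, 0.199, -0.0]
contact_force: [-0.6, -1.6, 0.7]
gripper_width: 0.525
grasp_force: 0.0
```

>>> jog_arm(rows=[{"fingers": 45,"x": 20,"y": -7,"z": 0,"ax": 0,"ay": 0,"az": 0},{"fingers": 45,"x": 44,"y": -16,"z": 0,"ax": 0,"ay": 0,"az": 0},{"fingers": 45,"x": 44,"y": -16,"z": 0,"ax": 0,"ay": 0,"az": 0},{"fingers": 45,"x": 44,"y": -16,"z": 0,"ax": 0,"ay": 0,"az": 0},{"fingers": 45,"x": 44,"y": -16,"z": 0,"ax": 0,"ay": 0,"az": 0},{"fingers": 45,"x": 44,"y": -16,"z": 0,"ax": 0,"ay": 0,"az": 0},{"fingers": 45,"x": 44,"y": -16,"z": 0,"ax": 0,"ay": 0,"az": 0},{"fingers": 45,"x": 44,"y": -16,"z": 0,"ax": 0,"ay": 0,"az": 0}])

```text
t: 1.75
eef_pos: [0.5781, -0.0838, 0.2311]
tool_rot: [0.0, 0.98, 0.197, -0.0]
contact_force: [1.2, 0.3, -0.8]
gripper_width: 0.523
grasp_force: 0.0
```

>>> jog_arm(rows=[{"fingers": 45,"x": 0,"y": 0,"z": 0,"ax": 0,"ay": 0,"az": 5},{"fingers": 45,"x": 0,"y": 0,"z": 0,"ax": 0,"ay": 0,"az": 5},{"fingers": 45,"x": 0,"y": 0,"z": 0,"ax": 0,"ay": 0,"az": 5},{"fingers": 45,"x": 0,"y": 0,"z": 0,"ax": 0,"ay": 0,"az": 5},{"fingers": 45,"x": 0,"y": 0,"z": 0,"ax": 0,"ay": 0,"az": 5},{"fingers": 45,"x": 0,"y": 0,"z": 0,"ax": 0,"ay": 0,"az": 1.6},{"fingers": 45,"x": 0,"y": 0,"z": 0,"ax": 0,"ay": 0,"az": 0},{"fingers": 45,"x": 0,"y": 0,"z": 0,"ax": 0,"ay": 0,"az": 0}])

```text
t: 2.55
eef_pos: [0.577, -0.0851, 0.2312]
tool_rot: [0.0, 0.999, -0.032, -0.0]
contact_force: [-0.4, -0.4, -1.0]
gripper_width: 0.526
grasp_force: 0.0
```

```bash
python3 - <<'E'
from station import bot
import cv2,pickle,numpy as np
from scipy.spatial.transform import Rotation as R
c=bot.read_camera("wrist");pickle.dump(c,open("c1.pkl","wb"));cv2.imwrite("pics/w1.png",c["pixels"][:,:,::-1])
o=bot.get_obs();print(o["t"],o["eef_pos"],np.round(o["q"],3));print(R.from_quat(np.roll(o["tool_rot"],-1)).as_matrix().round(3))
E
```

```text
2.6 [ 0.57701958 -0.08513473  0.23125768] [ 0.225  0.339 -0.233  1.768  0.089  1.045 -1.676]
[[ 0.998 -0.065 -0.   ]
 [-0.065 -0.998 -0.   ]
 [-0.     0.    -1.   ]]
```

View pics/w1.png

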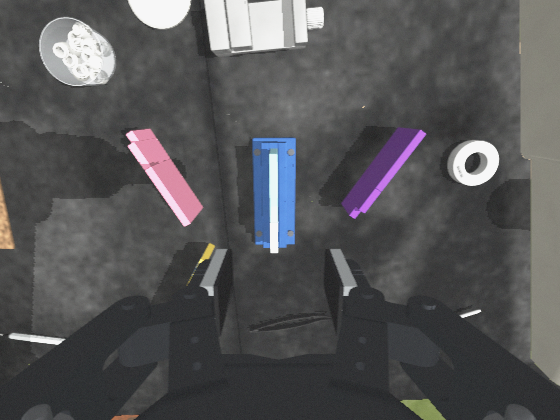

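The plate's top edge runs from about (273,150) to (274,252), in line with the tool. The clear end is at the far (upper) side and both fingers straddle the plate.

```bash
python3 - <<'E'
import pickle
from h import *
c=pickle.load(open("c1.pkl","rb"));p=c["pixels"].astype(int)
r=p[140:265,255:300]
m=(r.min(2)>150)&(r[:,:,2]-r[:,:,0]<60)
for v in range(0,125,8):
    u=np.where(m[v])[0]; print(v+140,(u.min()+255,u.max()+255,r[v,u[len(u)//2]]) if len(u) else None)
for u,v in((273.5,150),(273.5,200),(273.5,240)): print(onz(c,u,v,.068))
E
```

```text
140 None
148 None
156 (np.int64(269), np.int64(277), array([234, 247, 247]))
164 (np.int64(269), np.int64(277), array([234, 247, 247]))
172 (np.int64(269), np.int64(277), array([233, 247, 247]))
180 (np.int64(270), np.int64(277), array([235, 247, 247]))
188 (np.int64(269), np.int64(277), array([234, 247, 247]))
196 (np.int64(270), np.int64(277), array([234, 247, 247]))
204 (np.int64(270), np.int64(277), array([235, 247, 247]))
212 (np.int64(270), np.int64(277), array([242, 247, 247]))
220 (np.int64(270), np.int64(277), array([242, 247, 247]))
228 (np.int64(270), np.int64(277), array([247, 247, 247]))
236 (np.int64(270), np.int64(277), array([247, 247, 247]))
244 (np.int64(270), np.int64(277), array([247, 247, 247]))
252 (np.int64(270), np.int64(277), array([247, 247, 247]))
260 None
[ 0.61462538 -0.08398677  0.068     ]
[ 0.56482519 -0.08055159  0.068     ]
[ 0.52152479 -0.07756476  0.068     ]
```

>>> jog_arm(rows=[{"fingers": 45,"x": 10,"y": -3.5,"z": 20,"ax": 0,"ay": 0,"az": 0},{"fingers": 45,"x": 0,"y": 0,"z": 35,"ax": 0,"ay": 0,"az": 0},{"fingers": 45,"x": 0,"y": 0,"z": 35,"ax": 0,"ay": 0,"az": 0},{"fingers": 45,"x": 0,"y": 0,"z": 35,"ax": 0,"ay": 0,"az": 0},{"fingers": 45,"x": 0,"y": 0,"z": 30,"ax": 0,"ay": 0,"az": 0},{"fingers": 45,"x": 0,"y": 0,"z": 20,"ax": 0,"ay": 0,"az": 0},{"fingers": 45,"x": 0,"y": 0,"z": 10,"ax": 0,"ay": 0,"az": 0},{"fingers": 45,"x": 0,"y": 0,"z": 0,"ax": 0,"ay": 0,"az": 0}])

```text
t: 3.4
eef_pos: [0.5864, -0.0823, 0.0452]
tool_rot: [-0.0, 0.999, -0.033, -0.001]
contact_force: [0.0, -0.5, 0.1]
gripper_width: 0.527
grasp_force: 0.0
```

```bash
python3 - <<'E'
from station import bot
import cv2,pickle,numpy as np
c=bot.read_camera("wrist");cv2.imwrite("pics/w2.png",c["pixels"][:,:,::-1]);pickle.dump(c,open("c2.pkl","wb"))
o=bot.get_obs();print(o["t"],o["eef_pos"])
E
```

```text
3.45 [ 0.58736956 -0.08228164  0.04637267]
```

View pics/w2.png

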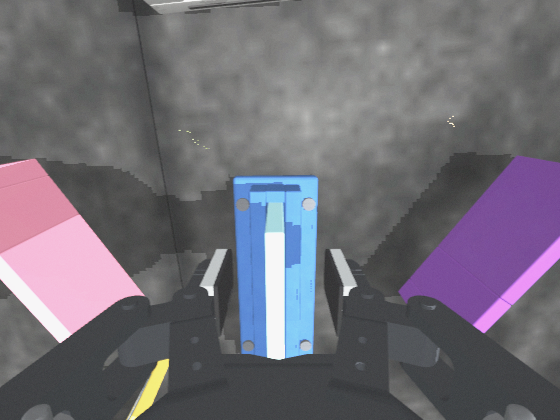

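The plate is between the fingers, its top face at columns 265–284, and both side plates are clear. I'll go down 13 mm and close.

>>> jog_arm(rows=[{"fingers": 45,"x": 0,"y": 0,"z": 7,"ax": 0,"ay": 0,"az": 0},{"fingers": 45,"x": 0,"y": 0,"z": 5,"ax": 0,"ay": 0,"az": 0},{"fingers": 25,"x": 0,"y": 0,"z": 0,"ax": 0,"ay": 0,"az": 0},{"fingers": 12,"x": 0,"y": 0,"z": 0,"ax": 0,"ay": 0,"az": 0},{"fingers": 4,"x": 0,"y": 0,"z": 0,"ax": 0,"ay": 0,"az": 0},{"fingers": 0,"x": 0,"y": 0,"z": 0,"ax": 0,"ay": 0,"az": 0},{"fingers": 0,"x": 0,"y": 0,"z": 0,"ax": 0,"ay": 0,"az": 0},{"fingers": 0,"x": 0,"y": 0,"z": 0,"ax": 0,"ay": 0,"az": 0}], force=70)

```text
t: 4.25
eef_pos: [0.5876, -0.0818, 0.0347]
tool_rot: [-0.0, 0.999, -0.033, 0.0]
contact_force: [-0.9, 1.8, 4.3]
gripper_width: 0.086
grasp_force: 68.7
```

>>> jog_arm(rows=[{"fingers": 0,"x": 0,"y": 0,"z": -8,"ax": 0,"ay": 0,"az": 0},{"fingers": 0,"x": 0,"y": 0,"z": -15,"ax": 0,"ay": 0,"az": 0},{"fingers": 0,"x": 0,"y": 0,"z": -25,"ax": 0,"ay": 0,"az": 0},{"fingers": 0,"x": 0,"y": 0,"z": -30,"ax": 0,"ay": 0,"az": 0},{"fingers": 0,"x": 0,"y": 0,"z": -35,"ax": 0,"ay": 0,"az": 0},{"fingers": 0,"x": 0,"y": 0,"z": -35,"ax": 0,"ay": 0,"az": 0},{"fingers": 0,"x": 0,"y": 0,"z": -25,"ax": 0,"ay": 0,"az": 0},{"fingers": 0,"x": 0,"y": 0,"z": -10,"ax": 0,"ay": 0,"az": 0}])

```text
t: 5.05
eef_pos: [0.5885, -0.0831, 0.2214]
tool_rot: [0.001, 0.999, -0.034, 0.003]
contact_force: [-0.1, 0.2, -0.9]
gripper_width: 0.078
grasp_force: 68.5
```

```bash
python3 - <<'E'
from station import bot
import cv2,pickle,numpy as np
d={n:bot.read_camera(n) for n in("wrist","scene","side")};pickle.dump(d,open("c3.pkl","wb"))
a=d["wrist"]["pixels"][150:400,180:380];a=cv2.resize(a,(400,500))
b=cv2.resize(d["scene"]["pixels"][110:235,240:340],(400,500))
cv2.imwrite("pics/w3.png",np.hstack([a,b])[:,:,::-1])
o=bot.get_obs();print(o["t"],o["eef_pos"],o["gripper_width"],o["contact_force"])
E
```

```text
5.2 [ 0.58695707 -0.08271884  0.21739285] 0.0837526309790474 [-0.23693987 -0.12391827 -1.83263308]
```

View pics/w3.png

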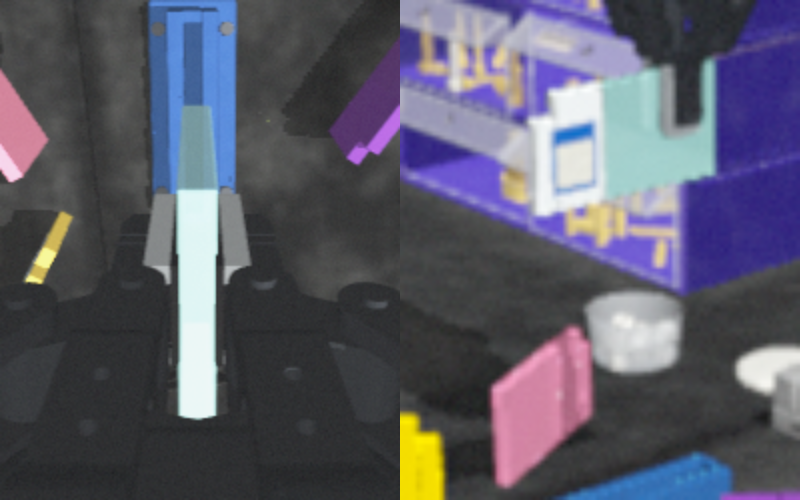

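The plate is held level by its clear end, the fingers well clear of the white end, and the label is at scene pixel (283,150). I'll check the grasp offsets and refine the mark while starting the transfer.

```bash
python3 - <<'E'
import pickle
from h import *
d=pickle.load(open("c3.pkl","rb"));d0=pickle.load(open("c0.pkl","rb"))
x=np.array([.998,-.066,0]);y=np.array([-.066,-.998,0]);L=np.array([.587,-.0827,.2174])-.061*x+.004*y-np.array([0,0,.0007])
print("pred label",L,proj(d["scene"],L))
pts=[]
for n,(u,v) in(("scene",(212,192)),("side",(201,309))):
    r=d0[n]["pixels"][v-22:v+22,u-22:u+22].astype(int)
    m=((r.min(2)>170)).astype(np.uint8)
    _,lab,st,ce=cv2.connectedComponentsWithStats(m);k=1+st[1:,4].argmax()
    pts.append((ce[k][0]+u-22,ce[k][1]+v-22));print(n,st[k],pts[-1],onz(d0[n],*pts[-1],.004))
print(tri(d0["scene"],pts[0],d0["side"],pts[1]))
E
```

```text
pred label [ 0.525858 -0.082666  0.2167  ] (np.float64(284.3775663625737), np.float64(151.91776950342071))
scene [ 10  18  23   9 159] (np.float64(211.0754716981132), np.float64(191.64150943396226)) [0.57263699 0.30676055 0.004     ]
side [  6  10  33  25 622] (np.float64(200.89067524115757), np.float64(309.15434083601286)) [0.56846637 0.29585126 0.004     ]
[0.5671969  0.2981673  0.00743745]
```

>>> jog_arm(rows=[{"fingers": 0,"x": -2,"y": -20,"z": 0,"ax": 0,"ay": 0,"az": 0},{"fingers": 0,"x": -5,"y": -40,"z": 0,"ax": 0,"ay": 0,"az": 0},{"fingers": 0,"x": -8,"y": -44,"z": 0,"ax": 0,"ay": 0,"az": 0},{"fingers": 0,"x": -8,"y": -44,"z": 0,"ax": 0,"ay": 0,"az": 0},{"fingers": 0,"x": -8,"y": -44,"z": 0,"ax": 0,"ay": 0,"az": 0},{"fingers": 0,"x": -8,"y": -44,"z": 0,"ax": 0,"ay": 0,"az": 0},{"fingers": 0,"x": -8,"y": -44,"z": 0,"ax": 0,"ay": 0,"az": 0},{"fingers": 0,"x": -8,"y": -40,"z": 0,"ax": 0,"ay": 0,"az": 0}])

```text
t: 6.0
eef_pos: [0.552, 0.2422, 0.2151]
tool_rot: [0.001, 0.999, -0.033, -0.002]
contact_force: [0.1, 0.4, -1.1]
gripper_width: 0.084
grasp_force: 68.5
```

```bash
python3 - <<'E'
from station import bot
from h import *
c=bot.read_camera("wrist");cv2.imwrite("pics/w4.png",c["pixels"][:,:,::-1])
p=c["pixels"]
print(proj(c,np.array([.569,.297,.004])))
m=((p.min(2)>170)).astype(np.uint8)
_,l,st,ce=cv2.connectedComponentsWithStats(m)
for k in range(1,len(st)):
    if st[k,4]>400: print(st[k],ce[k],onz(c,*ce[k],.004))
E
```

```text
(np.float64(227.58079120182595), np.float64(166.36433881280152))
[   0    0   73   40 1797] [42.81246522 16.61046188] [0.72981767 0.46335337 0.004     ]
[ 374    0   69   33 1301] [400.84780938  14.11837048] [0.70893843 0.10834378 0.004     ]
[476  91  42  96 871] [496.43053961 137.72789897] [ 0.58101318 -0.00253734  0.004     ]
[ 187  111   83  107 4056] [228.32741617 161.32223866] [0.57461622 0.29552833 0.004     ]
[ 201  140   54   53 2242] [227.99866191 166.19402319] [0.56916125 0.29650762 0.004     ]
[ 269  245   20  114 2079] [278.37469937 299.84559885] [0.39289173 0.25100893 0.004     ]
```

>>> jog_arm(rows=[{"fingers": 0,"x": 0,"y": 0,"z": 0,"ax": 0,"ay": 0,"az": -4},{"fingers": 0,"x": 0,"y": 0,"z": 0,"ax": 0,"ay": 0,"az": -8},{"fingers": 0,"x": 0,"y": 0,"z": 0,"ax": 0,"ay": 0,"az": -8},{"fingers": 0,"x": 0,"y": 0,"z": 0,"ax": 0,"ay": 0,"az": -8},{"fingers": 0,"x": 0,"y": 0,"z": 0,"ax": 0,"ay": 0,"az": -8},{"fingers": 0,"x": 0,"y": 0,"z": 0,"ax": 0,"ay": 0,"az": -8},{"fingers": 0,"x": 0,"y": 0,"z": 0,"ax": 0,"ay": 0,"az": -8},{"fingers": 0,"x": 0,"y": 0,"z": 0,"ax": 0,"ay": 0,"az": -8}])

```text
t: 6.85
eef_pos: [0.5527, 0.2396, 0.2151]
tool_rot: [-0.0, 0.881, 0.473, -0.002]
contact_force: [-0.2, 0.2, -0.4]
gripper_width: 0.085
grasp_force: 68.5
```

>>> jog_arm(rows=[{"fingers": 0,"x": 0,"y": 0,"z": 0,"ax": 0,"ay": 0,"az": -8},{"fingers": 0,"x": 0,"y": 0,"z": 0,"ax": 0,"ay": 0,"az": -8},{"fingers": 0,"x": 0,"y": 0,"z": 0,"ax": 0,"ay": 0,"az": -8},{"fingers": 0,"x": 0,"y": 0,"z": 0,"ax": 0,"ay": 0,"az": -8},{"fingers": 0,"x": 0,"y": 0,"z": 0,"ax": 0,"ay": 0,"az": -8},{"fingers": 0,"x": 0,"y": 0,"z": 0,"ax": 0,"ay": 0,"az": -8},{"fingers": 0,"x": 0,"y": 0,"z": 0,"ax": 0,"ay": 0,"az": -8},{"fingers": 0,"x": 0,"y": 0,"z": 0,"ax": 0,"ay": 0,"az": -6}])

```text
t: 7.65
eef_pos: [0.5527, 0.2396, 0.2151]
tool_rot: [-0.001, 0.511, 0.859, -0.001]
contact_force: [-0.6, 0.1, -0.6]
gripper_width: 0.081
grasp_force: 68.5
```

```bash
cat > st.py <<'E'
from station import bot
import numpy as np
from scipy.spatial.transform import Rotation as R
o=bot.get_obs();M=R.from_quat(np.roll(o["tool_rot"],-1)).as_matrix()
print(round(o["t"],2),np.round(o["q"],2));print(M.round(3))
L=o["eef_pos"]+M@[-.061,.004,.0007];e=np.array([.569,.297,.104])-L
print("eef",o["eef_pos"].round(4),"label",L.round(4),"err world mm",(e*1e3).round(1),"tool mm",(M.T@e*1e3).round(1),"tilt",np.degrees(np.arcsin(M[2,1])).round(1))
E
python3 st.py
```

```text
7.65 [ 0.07  0.49 -0.79  1.71  0.38  1.11 -0.33]
[[-0.477  0.879 -0.003]
 [ 0.879  0.477 -0.001]
 [ 0.001 -0.004 -1.   ]]
eef [0.5527 0.2396 0.2151] label [0.5853 0.1879 0.2144] err world mm [ -16.3  109.1 -110.4] tool mm [103.6  38.1 110.3] tilt -0.2
```

The mark is confirmed at (0.569, 0.297). I'll tilt while shifting along tool x.

>>> jog_arm(rows=[{"fingers": 0,"x": 13,"y": 0,"z": 0,"ax": -4,"ay": 0,"az": 0},{"fingers": 0,"x": 13,"y": 0,"z": 0,"ax": -8,"ay": 0,"az": 0},{"fingers": 0,"x": 13,"y": 0,"z": 0,"ax": -8,"ay": 0,"az": 0},{"fingers": 0,"x": 13,"y": 0,"z": 0,"ax": -8,"ay": 0,"az": 0},{"fingers": 0,"x": 13,"y": 0,"z": 0,"ax": -8,"ay": 0,"az": 0},{"fingers": 0,"x": 13,"y": 0,"z": 0,"ax": -8,"ay": 0,"az": 0},{"fingers": 0,"x": 13,"y": 0,"z": 0,"ax": -8,"ay": 0,"az": 0},{"fingers": 0,"x": 13,"y": 0,"z": 0,"ax": -6,"ay": 0,"az": 0}])

```text
t: 8.45
eef_pos: [0.5351, 0.2874, 0.2134]
tool_rot: [0.204, 0.493, 0.8, 0.274]
contact_force: [-0.0, -1.7, -0.8]
gripper_width: 0.083
grasp_force: 68.6
```

```bash
python3 st.py
```

```text
8.45 [-0.26  0.19 -0.49  2.24  1.42  0.3  -1.55]
[[-0.431  0.677  0.597]
 [ 0.901  0.364  0.237]
 [-0.057  0.64  -0.767]]
eef [0.5351 0.2874 0.2134] label [0.5645 0.2341 0.2189] err world mm [   4.5   62.9 -114.9] tool mm [ 61.3 -47.5 105.7] tilt 39.8
```

>>> jog_arm(rows=[{"fingers": 0,"x": 8,"y": 0,"z": 0,"ax": -2,"ay": 0,"az": 0},{"fingers": 0,"x": 8,"y": 0,"z": 0,"ax": -2,"ay": 0,"az": 0},{"fingers": 0,"x": 8,"y": 0,"z": 0,"ax": -2,"ay": 0,"az": 0},{"fingers": 0,"x": 8,"y": 0,"z": 0,"ax": -2,"ay": 0,"az": 0},{"fingers": 0,"x": 8,"y": 0,"z": 0,"ax": -2,"ay": 0,"az": 0},{"fingers": 0,"x": 8,"y": 0,"z": 0,"ax": -2,"ay": 0,"az": 0},{"fingers": 0,"x": 8,"y": 0,"z": 0,"ax": -2,"ay": 0,"az": 0},{"fingers": 0,"x": 8,"y": 0,"z": 0,"ax": -2,"ay": 0,"az": 0}])

```text
t: 9.25
eef_pos: [0.5076, 0.3452, 0.2096]
tool_rot: [0.27, 0.46, 0.755, 0.382]
contact_force: [0.4, -0.5, -0.7]
gripper_width: 0.077
grasp_force: 68.6
```

```bash
python3 st.py
```

```text
9.25 [-0.32  0.31 -0.67  2.39  2.2   0.72 -2.43]
[[-0.431  0.487  0.76 ]
 [ 0.9    0.285  0.328]
 [-0.057  0.826 -0.561]]
eef [0.5076 0.3452 0.2096] label [0.5364 0.2917 0.216 ] err world mm [  32.6    5.3 -112. ] tool mm [ -2.9 -75.   89.4] tilt 55.6
```

>>> jog_arm(rows=[{"fingers": 0,"x": 0,"y": 0,"z": 12,"ax": 0,"ay": 0,"az": 0},{"fingers": 0,"x": 0,"y": -6,"z": 15,"ax": 0,"ay": 0,"az": 0},{"fingers": 0,"x": 0,"y": -10,"z": 15,"ax": 0,"ay": 0,"az": 0},{"fingers": 0,"x": 0,"y": -12,"z": 15,"ax": 0,"ay": 0,"az": 0},{"fingers": 0,"x": 0,"y": -12,"z": 12,"ax": 0,"ay": 0,"az": 0},{"fingers": 0,"x": 0,"y": -12,"z": 10,"ax": 0,"ay": 0,"az": 0},{"fingers": 0,"x": 0,"y": -10,"z": 6,"ax": 0,"ay": 0,"az": 0},{"fingers": 0,"x": 0,"y": -6,"z": 3,"ax": 0,"ay": 0,"az": 0}])

```text
t: 10.05
eef_pos: [0.5414, 0.3544, 0.103]
tool_rot: [0.27, 0.46, 0.755, 0.381]
contact_force: [0.1, -0.2, -1.2]
gripper_width: 0.081
grasp_force: 68.6
```

```bash
python3 st.py
```

```text
10.05 [-0.32  0.62 -0.63  2.35  2.43  0.95 -2.54]
[[-0.431  0.489  0.758]
 [ 0.901  0.286  0.327]
 [-0.057  0.824 -0.564]]
eef [0.5414 0.3544 0.103 ] label [0.5702 0.3009 0.1094] err world mm [-1.2 -3.9 -5.4] tool mm [-2.7 -6.2  0.9] tilt 55.5
```

>>> jog_arm(rows=[{"fingers": 0,"x": -1.5,"y": -3,"z": 0,"ax": 0,"ay": 0,"az": 0},{"fingers": 0,"x": -1,"y": -3,"z": 1,"ax": 0,"ay": 0,"az": 0},{"fingers": 0,"x": 0,"y": 0,"z": 0,"ax": 0,"ay": 0,"az": 0},{"fingers": 0,"x": 0,"y": 0,"z": 0,"ax": 0,"ay": 0,"az": 0},{"fingers": 0,"x": 0,"y": 0,"z": 0,"ax": 0,"ay": 0,"az": 0},{"fingers": 0,"x": 0,"y": 0,"z": 0,"ax": 0,"ay": 0,"az": 0},{"fingers": 0,"x": 0,"y": 0,"z": 0,"ax": 0,"ay": 0,"az": 0},{"fingers": 0,"x": 0,"y": 0,"z": 0,"ax": 0,"ay": 0,"az": 0}])

```text
t: 10.85
eef_pos: [0.5416, 0.3523, 0.1011]
tool_rot: [0.271, 0.459, 0.754, 0.384]
contact_force: [0.7, 0.4, -0.7]
gripper_width: 0.082
grasp_force: 68.6
```

```bash
python3 st.py; python3 - <<'E'
from station import bot
from h import *
import pickle
d={n:bot.read_camera(n) for n in("scene","side")};pickle.dump(d,open("c5.pkl","wb"))
a=cv2.resize(d["scene"]["pixels"][110:235,150:250],(400,500),interpolation=cv2.INTER_CUBIC)
b=cv2.resize(d["side"]["pixels"][200:350,140:260],(400,500),interpolation=cv2.INTER_CUBIC)
cv2.imwrite("pics/f.png",np.hstack([a,b])[:,:,::-1])
for n in d: print(n,proj(d[n],np.array([.569,.297,.104])))
E
```

```text
10.85 [-0.32  0.63 -0.63  2.36  2.44  0.96 -2.55]
[[-0.431  0.485  0.761]
 [ 0.901  0.284  0.329]
 [-0.056  0.827 -0.559]]
eef [0.5416 0.3523 0.1011] label [0.5704 0.2987 0.1075] err world mm [-1.4 -1.7 -3.5] tool mm [-0.8 -4.   0.3] tilt 55.8
scene (np.float64(208.99155144045534), np.float64(157.64112527253582))
side (np.float64(195.52170706117727), np.float64(270.0940809769291))
```

View pics/f.png

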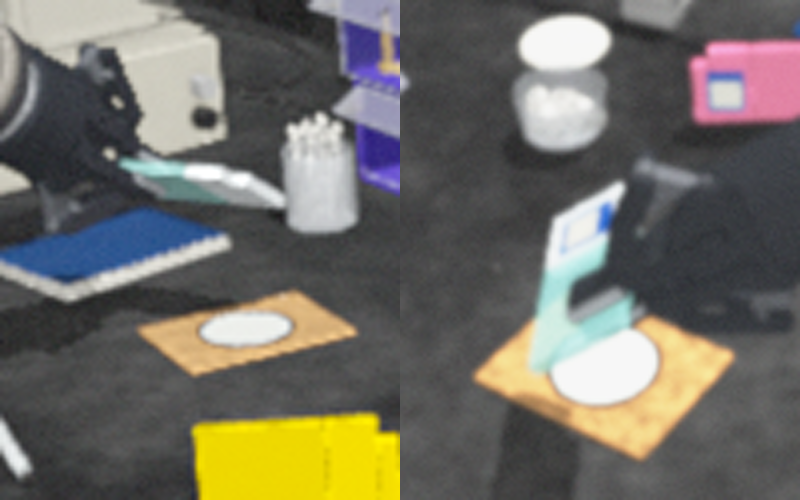

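The side view shows the label facing up at about (196,269); the predicted spot 10 cm above the mark is (195.5,270). The scene view shows the plate slanted and clear of everything.

```bash
python3 -c "
from station import bot
print(bot.hand_in())"
```

```text
the job is handed in; nothing more can be done
None
```

I handed the job in at about 11 s with the plate gripped by its clear end, tipped about 56° label face up, and the label about 10 cm above the mark, within a few mm by my own measurement; the hand-in gave no verdict.

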